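Set out a small pottery display

TASK

Set out the display on the dark board: the flat saucer on the board midway between the two plinths, the little open flower pot standing in the saucer, the narrow-necked vase on the middle of the square plinth, and the lidded jar on the middle of the round plinth. Everything must end upright; set each piece down gently without dropping it, and leave the bowl, the mug and the tile where they are.

Things in the scene. Friction and masses are not known exactly. Their poses are not given: they have to be found in the camera images.
- saucer_mid (a point): Round flat terracotta saucer, the flattest of the things to set out: 68 mm across, 18 mm high, straight outer wall, open dish 60 mm across inside with a floor 5 mm thick. Loose, about 70 g. Point: its centre, half-way up (9 mm above its underside); z up.
- planter_mid (a point): Small open terracotta flower pot, 58 mm high, foot 44 mm across, body 56 to 58 mm across from 16 to 42 mm up, collar at the rim 66 mm across. Loose, about 130 g. Point: on its axis, half-way up (29 mm above its underside); z up.
- vase_mid (a point): White ceramic bud vase with a narrow neck, 120 mm high, straight belly 56 mm across from 30 to 70 mm up, foot 46 mm across, neck about 22 mm across. Loose, about 200 g. Point: on its axis, half-way up (60 mm above its underside); z up.
- jar_mid (a point): White ceramic jar with a turned wooden lid and small round knob (lid fixed on), 80 mm high in all; straight body 62 mm across from 8 to 50 mm up, lid 66 mm across just above it (50 to 55 mm up), knob 20 mm across. Loose, about 200 g. Point: on its axis, half-way up (40 mm above its underside); z up.
- plinth_square_top (a point): Square light-wood plinth, 80 x 80 mm and 35 mm high, fixed on one end of the display board. Point: centre of its top face (47 mm above the table).
- plinth_round_top (a point): Round light-wood plinth, 84 mm across and 50 mm high, fixed on the other end of the display board. Point: centre of its top face (62 mm above the table).
- board_mid (a point): Long dark-wood display board, 380 mm (its y axis) by 130 mm (its x axis), 12 mm thick, fixed on the table; the plinths stand on it 130 mm either side of its centre along y (which is at which end varies). Point: centre of its top face, midway between the plinths; z up.
- bowl: Bystander: white ceramic bowl, 100 mm across the rim, 45 mm high, loose, not to be moved. Origin: centre of its underside.
- mug: Bystander: terracotta mug with a side handle (towards its +y, reaching about 75 mm from its axis), 76 mm across, 85 mm high, loose, not to be moved. Origin: centre of its underside.
- tile: Bystander: white glazed sample tile lying flat, 50 x 70 mm, 12 mm thick, loose, not to be moved. Origin: centre of its underside.
Not all that is in view belongs to the job. What is shaped like the part that bears jar_mid but purple or yellow is not meant.

How it is judged:
At the end, for the whole second after the job is handed in: Saucer flat on the board within 15 mm of midway between the plinths; flower pot in it, centred within 12 mm; vase on the square and jar on the round plinth, each within 14 mm of its centre; all upright within 0.1 rad, resting at the right height within 6 mm, and still (horizontal distance between saucer_mid and board_mid below 0.015 m and z of saucer_mid in the frame of board_mid between 0.003 and 0.015 m and angle between each of saucer_mid, planter_mid, vase_mid, jar_mid's own z axis and vertical below 0.1 rad and linear speed of each of saucer, planter, vase, jar below 0.02 m/s and angular speed of each of saucer, planter, vase, jar below 0.2 rad/s and horizontal distance between planter_mid and saucer_mid below 0.012 m and z of planter_mid in the frame of saucer_mid between 0.019 and 0.031 m and horizontal distance between vase_mid and plinth_square_top below 0.014 m and z of vase_mid in the frame of plinth_square_top between 0.054 and 0.066 m and horizontal distance between jar_mid and plinth_round_top below 0.014 m and z of jar_mid in the frame of plinth_round_top between 0.034 and 0.046 m); the robot touches nothing.
It fails at once if the bowl, the mug or the tile is moved more than 20 mm from its place (distance of any of bowl, mug, tile from where it was at the start of the episode above 0.02 m).
It fails at once if the saucer, flower pot, vase or jar is dropped (more than about 25 mm of free fall) ((contact force between saucer and the fingers below 0.01 N and linear speed of saucer above 0.7 m/s) or (contact force between planter and the fingers below 0.01 N and linear speed of planter above 0.7 m/s) or (contact force between vase and the fingers below 0.01 N and linear speed of vase above 0.7 m/s) or (contact force between jar and the fingers below 0.01 N and linear speed of jar above 0.7 m/s)).
It also fails if it takes over 104 s, if anything falls off the work surface, if the arm or the gripper's body presses on something with over 40 N, if the wrist force passes 120 N, or if a joint passes its speed limit or range.

ROBOT

A 6-joint arm with a two-finger parallel gripper is mounted at the origin on the work surface. World frame = base frame: x ahead of the robot, y to its left, z up, the work surface at z = 0. Lengths are in m, angles in rad, forces in N, time in s.
With the tool pointing down it reaches from about 0.35 to 0.775 m from the base axis. Payload 7.3 kg.
Tool frame: the origin (TCP) lies midway between the tips of the shut fingers; the grasp point (between the pads) lies 19 mm behind it (env.grasp_offset is the distance from the TCP to the grasp point, in m); x points along the fingers, z is the direction in which the jaws open and shut, and the axes are right-handed (so a half turn about x gives the same grasp; the last joint's range is limited). The gripper opens to 92 mm and grips with 3 to 60 N. Pads are 19 mm wide; open, the fingers measure 130 mm over their backs; the gripper's body (75 mm by 190 mm) begins 47 mm behind the grasp point.
Start: joints at [-1.263, 0.342, 1.524, -0, 1.275, -0.146], TCP at [0.23, -0.472, 0.192] pointing down, gripper open.
Joint ranges: [-2.53, 2.53], [-0.77, 2.02], [0.04, 2.7], [-1, 4.14], [0.28, 2.66], [-3.11, 3.11]. Speed limits (rad/s): [2.57, 2.57, 3.14, 3.14, 3.14, 3.14].

INTERFACE

Orientations are given as a unit quaternion [x, y, z, w].
In Python, from rig import env, cams gives the robot as it stands.
- The arm moves only by the tool jog_arm, never from a script. Its argument "steps" is text: rows parted by semicolons, each of 6 numbers parted by spaces: the shift along the tool's x, y, z in m, then the turn, a rotation vector about the tool's x, y, z in degrees. A call has 1 to 8 rows; each row is the pose to reach, as a shift and turn from the pose commanded when the call began, along the tool's axes at that moment; what a row does not reach only later rows make up. A row lasts 1/8 s, in which the tool goes at most 62.5 mm and 10.7 degrees, less where a joint would pass 70% of its speed; a pose out of reach is approached as far as the arm can. A call with a gripper value outside its range is refused whole. "jaw" is the opening, from 0 (shut) to 1 (fully open), set as the call begins (left out, the last holds). The fingers move at their own pace and stop on an object; "force" is the grip in N (left out, the last holds). Time passes only in rows, so rows that repeat a pose let the fingers close. It gives the time, the measured TCP pose, the force and the opening at its end, in the units of the state.
- env.get_obs(): the state, without advancing time (a new reading comes with each control period).
- cams.read_camera(name): name is "scene" or "top"; returns a dict with "frame" (384x512x3 uint8, red, green, blue), "fx", "fy", "cx", "cy" (pixels), "rvec" (rotation vector, rad) and "tvec" (3), from world to camera coordinates, as OpenCV has them. Camera axes: x right, y down, z forward; pixel columns grow to the right and rows downward; lengths in m; the calibration is good to about 2 mm. A picture is of the moment at which its call begins. There is no depth.
- env.job_done(): hands the job in, once; it reports no verdict.
The state is a dict: "t": time; "joint_positions": joint angles; "qvel": joint speeds; "joint_efforts": joint torques, N m; "tool_pos": TCP position; "eef_rot": TCP orientation; "wrist_force": force on the tool from outside, world axes, zero at the start; "moment": the same for the moment, N m; "opening": finger opening in m.
Only numpy, scipy, OpenCV 4.12 (cv2) and the standard library are available. Lean on these libraries where they do the work, as an engineer would, in place of code of your own. Each camera call takes 0.05 s, during which the arm holds its last target. There are 200 camera calls.

## Working session

There is one attempt and no reset: what is moved stays moved. The work goes in short steps, Python scripts to look and compute and a tool call to move; the robot and the scene stay as the last step left them, time stands still between calls to the robot, and variables do not carry over. Pictures are saved under pics/ and viewed, about 12 in all and at most 16, crops included, and the job is handed in when it is done.

Besides the shell and the picture viewer there is one more tool, called after "Call:" as name(argument=value, ...), one argument or row to a line, values as JSON. jog_arm: Moves the arm, as the interface text tells. Its arguments: {"type":"object","properties":{"steps":{"type":"string"},"jaw":{"type":"number"},"force":{"type":"number"}},"required":["steps"]}

```bash
ls; mkdir -p pics; cat > h.py <<'E'
import cv2,numpy as np
from rig import env,cams
def cam(n):
    c=cams.read_camera(n); R=cv2.Rodrigues(np.array(c["rvec"],float))[0]
    return c,R,np.array(c["tvec"],float)
def ray(c,R,t,u,v,z):
    d=R.T@np.array([(u-c["cx"])/c["fx"],(v-c["cy"])/c["fy"],1.]); o=-R.T@t
    return (o+d*(z-o[2])/d[2]).round(4)
def proj(c,R,t,p):
    q=R@np.array(p,float)+t; return np.array([c["fx"]*q[0]/q[2]+c["cx"],c["fy"]*q[1]/q[2]+c["cy"]]).round(1)
E
python3 - <<'E'
from h import *
for n in("top","scene"):
    c,R,t=cam(n); print(n,c["fx"],c["cx"],c["cy"],(-R.T@t).round(3),R.round(3).tolist())
    f=cv2.cvtColor(c["frame"],cv2.COLOR_RGB2BGR); cv2.imwrite(f"pics/{n}0.png",cv2.resize(f,(800,600)))
    np.savez(f"{n}0.npz",**c)
print(env.get_obs())
E
```

```text
pics
top 496.7510874425046 251.31843135657007 190.57935994373523 [ 0.367 -0.003  1.458] [[0.022, -1.0, -0.008], [-0.997, -0.022, -0.077], [0.077, 0.01, -0.997]]
scene 485.3028229567702 251.26512371044868 191.99838859623574 [ 1.637 -0.627  0.933] [[0.473, 0.881, -0.002], [0.479, -0.259, -0.839], [-0.74, 0.396, -0.544]]
{'t': 0.1, 'joint_positions': array([-1.26298889e+00,  3.42656790e-01,  1.52491809e+00, -3.56411256e-06,
        1.27541343e+00, -1.45992987e-01]), 'qvel': array([-0.00112251, -0.00205108, -0.00205771,  0.00023206, -0.00092908,
       -0.00152284]), 'joint_efforts': array([ 1.89592778e-03, -4.32002127e+01, -2.44694889e+01,  7.19281775e-02,
        5.26705314e-02, -5.71122609e-05]), 'tool_pos': array([ 0.23004724, -0.47145368,  0.19141374]), 'eef_rot': array([ 0.37502332,  0.60004014, -0.374386  ,  0.59928663]), 'wrist_force': array([0.31787242, 0.13685526, 0.98414804]), 'moment': array([-0.04271199,  0.01699534,  0.056354  ]), 'opening': 0.09181911782102482}
```

View pics/top0.png

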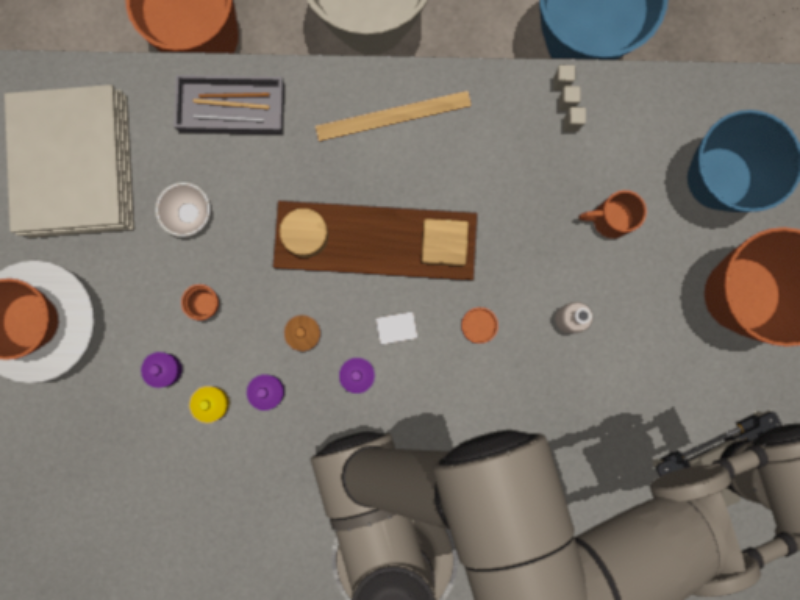

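View pics/scene0.png

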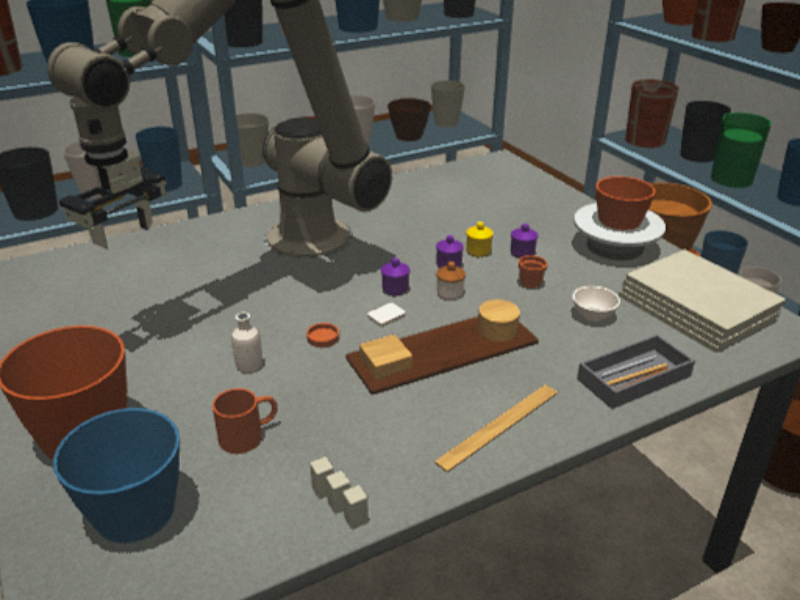

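Top view (800×600 px): jar with a wooden lid and white body at (302,333). The purple lookalikes at (160,370), (265,393) and (357,376) and the yellow one at (208,405) are not meant. The saucer is at (479,325), the pot at (200,303), the vase at (575,319), the round plinth at (303,231) and the square plinth at (445,241). The pot at (200,303) is the only small one: the mug has a handle, and the other pots are far larger.

```bash
cat > m.py <<'E'
from h import *
def load(n):
    c=dict(np.load(f"{n}0.npz")); return c,cv2.Rodrigues(c["rvec"])[0],c["tvec"]
if __name__=="__main__":
    c,R,t=load("top"); hsv=cv2.cvtColor(c["frame"],cv2.COLOR_RGB2HSV); k=.64
    def blob(u,v,lo,hi,r,z,name):
        u,v=int(u*k),int(v*k); m=cv2.inRange(hsv,np.array(lo),np.array(hi)); w=np.zeros_like(m); w[v-r:v+r,u-r:u+r]=m[v-r:v+r,u-r:u+r]
        cs=max(cv2.findContours(w,cv2.RETR_EXTERNAL,cv2.CHAIN_APPROX_NONE)[0],key=cv2.contourArea)
        (a,b),(p,q),g=cv2.minAreaRect(cs); e=cv2.minEnclosingCircle(cs)
        P=ray(c,R,t,a,b,z); s=(P-ray(c,R,t,a+1,b,z)); s=np.linalg.norm(s)
        print(name,"px",round(a,1),round(b,1),"P",P,"size mm",round((p+1)*s*1e3),round((q+1)*s*1e3),"ang",round(g,1))
        return cs
    for uv in((479,325),(200,303),(302,333),(575,319),(303,231),(445,241),(290,215),(397,328)): print(uv,hsv[int(uv[1]*k),int(uv[0]*k)])
    blob(479,325,(0,120,90),(14,255,255),22,.018,"saucer")
    blob(200,303,(0,120,60),(14,255,255),20,.058,"pot")
    blob(302,333,(5,120,60),(20,255,255),20,.053,"jar")
    blob(575,319,(0,0,95),(180,90,255),16,.06,"vase")
    blob(303,231,(10,60,120),(30,200,255),24,.062,"round")
    blob(445,241,(10,60,120),(30,200,255),24,.047,"square")
    blob(375,241,(0,70,20),(30,255,255),70,.012,"board")
    for n,(u0,v0,u1,v1) in {"top":(85,180,395,270),"scene":(140,140,380,245)}.items():
        c,_,_=load(n); f=cv2.cvtColor(c["frame"],cv2.COLOR_RGB2BGR)[v0:v1,u0:u1]
        cv2.imwrite(f"pics/{n}c.png",cv2.resize(f,(800,int(800*f.shape[0]/f.shape[1])),interpolation=cv2.INTER_CUBIC))
    a,b=[cv2.imread(f"pics/{n}c.png") for n in("top","scene")]
    cv2.imwrite("pics/crop.png",np.vstack([a,b]))
E
python3 m.py
```

```text
(479, 325) [ 11 163 183]
(200, 303) [ 11 165 184]
(302, 333) [ 15 163 171]
(575, 319) [ 11  14 144]
(303, 231) [ 18 116 203]
(445, 241) [ 18 117 190]
(290, 215) [ 18 119 195]
(397, 328) [  0   4 209]
saucer px 306.5 208.0 P [ 0.4312 -0.1501  0.018 ] size mm 67 67 ang 45.0
pot px 127.8 193.3 P [0.4602 0.3602 0.058 ] size mm 66 64 ang 45.0
jar px 192.8 212.8 P [0.4092 0.1749 0.053 ] size mm 64 62 ang 45.0
vase px 367.5 203.5 P [ 0.4458 -0.317   0.06  ] size mm 90 90 ang 90.0
round px 193.5 147.5 P [0.5942 0.1775 0.062 ] size mm 87 87 ang 90.0
square px 284.7 153.9 P [ 0.5836 -0.0826  0.047 ] size mm 84 82 ang 3.4
board px 239.7 153.4 P [0.5876 0.0475 0.012 ] size mm 388 133 ang 3.6
```

View pics/crop.png

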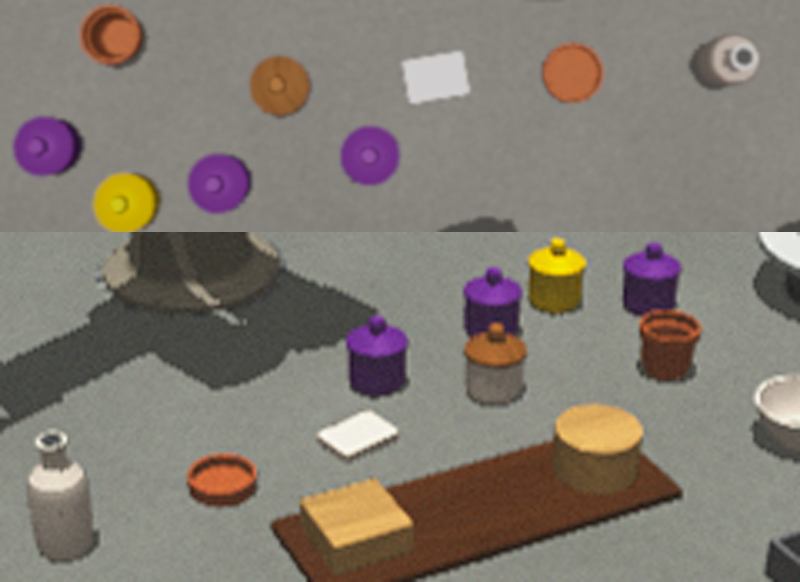

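The crop confirms it. Top strip: jar at (280,86) is brown-lidded, and the scene strip shows its white body at (495,365). The pot is at (112,36), the saucer at (572,72) and the vase neck at (742,56). Sizes and plinth spacing (260 mm) match the description.

```bash
cat >> h.py <<'E'
from scipy.spatial.transform import Rotation as Ro
def rel(p,yaw=None):
    "print tool-frame shift to world p"
    o=env.get_obs(); r=Ro.from_quat(o["eef_rot"]); print("t",o["t"],"pos",o["tool_pos"].round(4),"axes x,y,z:",r.as_matrix().T.round(3).tolist()); print("shift",r.inv().apply(np.array(p)-o["tool_pos"]).round(4))
E
python3 - <<'E'
from h import *; from m import load
c,R,t=load("top"); print("vase neck",ray(c,R,t,372.6,201.7,.12))
c,R,t=load("scene"); print("scene neck",ray(c,R,t,155,202.4,.12)," near base edge",ray(c,R,t,158.6,140+325/3.333,0))
for n,p in {"saucer":(.4312,-.1501,.018),"pot":(.4602,.3602,.058),"jar":(.4092,.1749,.053),"round":(.5942,.1775,.062),"sq":(.5836,-.0826,.047)}.items(): 
  u=proj(c,R,t,p); print(n,u)
rel((.431,-.150,.15))
E
```

```text
vase neck [ 0.4476 -0.3172  0.12  ]
scene neck [ 0.4452 -0.315   0.12  ]  near base edge [ 0.46   -0.3221  0.    ]
saucer [205.7 212.7]
pot [339.2 168.4]
jar [287.5 175.8]
round [318.6 199.3]
sq [245.7 224.3]
t 0.1 pos [ 0.23   -0.4715  0.1914] axes x,y,z: [[-0.0, 0.001, -1.0], [0.899, 0.438, 0.0], [0.438, -0.899, -0.001]]
shift [ 0.0418  0.3215 -0.2008]
```

Call:
jog_arm(
  steps="0 0.3215 -0.2008 26 0 0;0 0.3215 -0.2008 26 0 0;0 0.3215 -0.2008 26 0 0;0 0.3215 -0.2008 26 0 0;0 0.3215 -0.2008 26 0 0;0 0.3215 -0.2008 26 0 0;0.04 0.3215 -0.2008 26 0 0;0.08 0.3215 -0.2008 26 0 0",
  jaw=1,
  force=15,
)

```text
t: 1.1
tool_pos: [0.4318, -0.149, 0.1111]
eef_rot: [0.499, 0.5, -0.499, 0.501]
wrist_force: [-0.5, 0.5, 0.0]
opening: 0.0922
```

```bash
python3 - <<'E'
from h import *
rel((.4312,-.1501,.005))
for n,(u0,v0,u1,v1) in {"top":(230,140,400,260),"scene":(140,120,310,240)}.items():
    c,R,t=cam(n); f=cv2.cvtColor(c["frame"],cv2.COLOR_RGB2BGR)[v0:v1,u0:u1]
    cv2.imwrite(f"pics/{n}1.png",cv2.resize(f,(400,282),interpolation=cv2.INTER_CUBIC))
cv2.imwrite("pics/a1.png",np.hstack([cv2.imread("pics/top1.png"),cv2.imread("pics/scene1.png")]))
E
```

```text
t 1.1 pos [ 0.4318 -0.149   0.1111] axes x,y,z: [[0.001, -0.0, -1.0], [1.0, 0.003, 0.001], [0.003, -1.0, 0.0]]
shift [ 0.1061 -0.0007  0.001 ]
```

View pics/a1.png

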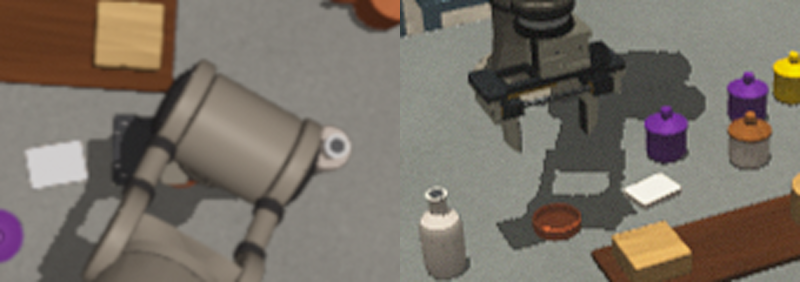

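The gripper hangs over the saucer (scene half, saucer at (557,220), fingers at (513,135) and (587,115)). The vase and tile are clear, so I'm descending.

Call:
jog_arm(
  steps="0.05 -0.0005 0.001 0 0 0;0.085 -0.0005 0.001 0 0 0;0.106 -0.0005 0.001 0 0 0;0.106 -0.0005 0.001 0 0 0",
)

```text
t: 1.7
tool_pos: [0.4303, -0.1517, 0.006]
eef_rot: [0.5, 0.5, -0.5, 0.499]
wrist_force: [-0.2, 0.3, -0.7]
opening: 0.0917
```

Call:
jog_arm(
  steps="0 0 0 0 0 0;0 0 0 0 0 0;0 0 0 0 0 0;0 0 0 0 0 0;0 0 0 0 0 0;0 0 0 0 0 0",
  jaw=0.5,
  force=15,
)

```text
t: 2.45
tool_pos: [0.4306, -0.1514, 0.006]
eef_rot: [0.5, 0.5, -0.5, 0.5]
wrist_force: [0.3, -0.2, 0.8]
opening: 0.0464
```

```bash
python3 - <<'E'
from h import *
for n,(u0,v0,u1,v1) in {"top":(255,160,365,260),"scene":(155,160,265,260)}.items():
    c,R,t=cam(n); f=cv2.cvtColor(c["frame"],cv2.COLOR_RGB2BGR)[v0:v1,u0:u1]
    cv2.imwrite(f"pics/{n}2.png",cv2.resize(f,(400,364),interpolation=cv2.INTER_CUBIC))
cv2.imwrite("pics/a2.png",np.hstack([cv2.imread("pics/top2.png"),cv2.imread("pics/scene2.png")]))
E
```

```text
(no output)
```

View pics/a2.png

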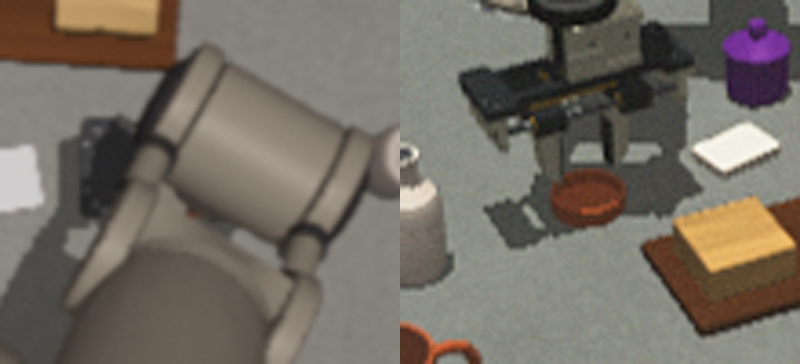

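The jaws closed to 46 mm without stopping on the saucer. It sits at about (587,198) in the scene half, and the fingers seem to be behind it. I'm measuring where it is before acting.

```bash
python3 - <<'E'
from h import *
from m import load
def sau(c,R,t):
    hsv=cv2.cvtColor(c["frame"],cv2.COLOR_RGB2HSV); m=cv2.inRange(hsv,np.array((0,120,40)),np.array((14,255,255)))
    w=np.zeros_like(m); w[195:232,175:235]=m[195:232,175:235]
    cs=max(cv2.findContours(w,cv2.RETR_EXTERNAL,cv2.CHAIN_APPROX_NONE)[0],key=cv2.contourArea); x,y,a,b=cv2.boundingRect(cs)
    print("bbox",x,y,a,b,"midcol; front-bottom ray at z0",ray(c,R,t,x+a/2-.5,y+b-1,0),"back rim",ray(c,R,t,x+a/2-.5,y,.018))
sau(*load("scene"))
c,R,t=cam("scene"); sau(c,R,t)
o=env.get_obs();p=o["tool_pos"];print(p,o["opening"])
for s in(-1,1): print("tip",proj(c,R,t,p+[0,s*.023,0]))
f=cv2.cvtColor(c["frame"],cv2.COLOR_RGB2BGR)[185:230,180:240]; g=cv2.resize(f,(800,600),interpolation=cv2.INTER_NEAREST)
for s in(-1,1):
    q=(proj(c,R,t,p+[0,s*.023,0])-[180,185])*13.33; cv2.circle(g,tuple(int(v) for v in q),6,(255,0,0),-1)
cv2.imwrite("pics/a3.png",g)
E
```

```text
bbox 196 207 21 15 midcol; front-bottom ray at z0 [ 0.4508 -0.1585  0.    ] back rim [ 0.4021 -0.1361  0.018 ]
bbox 196 207 21 15 midcol; front-bottom ray at z0 [ 0.4508 -0.1585  0.    ] back rim [ 0.4021 -0.1361  0.018 ]
[ 0.43060615 -0.15146571  0.00599766] 0.04601093165707787
tip [198.9 217.6]
tip [211.8 213.7]
```

View pics/a3.png

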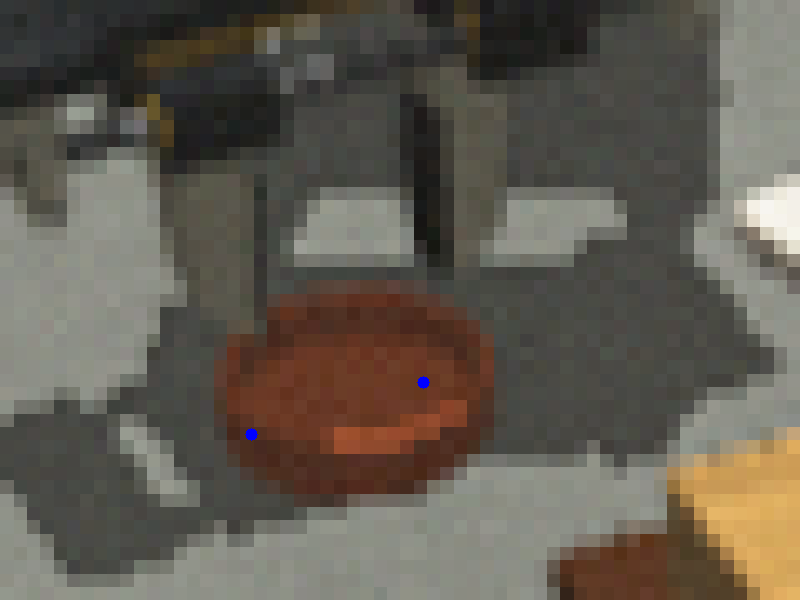

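The saucer has not moved (same bounding box), but the finger tips at (240,330) and (460,265) appear about 8 px above where the TCP projects. The open tips seem to stand higher than the TCP. I'll raise, shut the jaws and compare.

Call:
jog_arm(
  steps="-0.05 0 0 0 0 0;-0.1 0 0 0 0 0;-0.1 0 0 0 0 0;-0.1 0 0 0 0 0;-0.1 0 0 0 0 0;-0.1 0 0 0 0 0",
  jaw=0,
)

```text
t: 3.35
tool_pos: [0.43, -0.1511, 0.105]
eef_rot: [0.5, 0.501, -0.5, 0.499]
wrist_force: [0.4, 0.3, -0.6]
opening: -0.0001
```

```bash
python3 - <<'E'
from h import *
c,R,t=cam("scene"); o=env.get_obs();p=o["tool_pos"];print(p,o["opening"],o["eef_rot"])
x0,y0=160,110
f=cv2.cvtColor(c["frame"],cv2.COLOR_RGB2BGR)[y0:y0+120,x0:x0+120]; g=cv2.resize(f,(600,600),interpolation=cv2.INTER_NEAREST)
for h in(0,.019,.066,.12):
    q=proj(c,R,t,p+[0,0,h]); print(h,q); cv2.circle(g,tuple(int(v) for v in (q-[x0,y0])*5),4,(255,0,0),-1)
cv2.imwrite("pics/a4.png",g)
E
```

```text
[ 0.43013233 -0.15120861  0.10514698] 0.00018487313674441565 [ 0.49979023  0.50064128 -0.50020147  0.49936611]
0 [203.7 190.1]
0.019 [203.4 185. ]
0.066 [202.5 172.1]
0.12 [201.5 156.7]
```

View pics/a4.png

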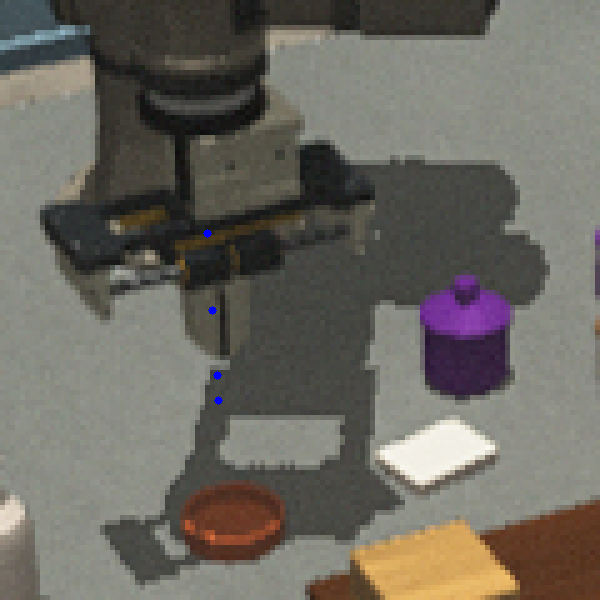

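The shut tip is at crop (222,352), i.e. native (204.4,180.4), and the prediction was (203.7,190.1). I'll use the gripper's end in the top view as the second ray.

```bash
python3 - <<'E'
from h import *
c,R,t=cam("scene"); p=env.get_obs()["tool_pos"]
for z in(.095,.105,.12,.13,.14,.15): print("tip ray",ray(c,R,t,204.4,180.6,z))
c,R,t=cam("top")
x0,y0=255,160
f=cv2.cvtColor(c["frame"],cv2.COLOR_RGB2BGR)[y0:y0+100,x0:x0+100]; g=cv2.resize(f,(600,600),interpolation=cv2.INTER_CUBIC)
for h in(.066,.1):
  for dx in(-.0375,.0375):
    q=proj(c,R,t,p+[dx,.095,h]); print(h,dx,q); cv2.circle(g,tuple(int(v) for v in (q-[x0,y0]+.5)*6),4,(255,0,0),-1)
cv2.imwrite("pics/a5.png",g)
E
```

```text
tip ray [ 0.3634 -0.1203  0.095 ]
tip ray [ 0.3785 -0.1264  0.105 ]
tip ray [ 0.4013 -0.1354  0.12  ]
tip ray [ 0.4165 -0.1415  0.13  ]
tip ray [ 0.4317 -0.1475  0.14  ]
tip ray [ 0.4469 -0.1536  0.15  ]
0.066 -0.0375 [276.1 219.6]
0.066 0.0375 [276.6 190.7]
0.1 -0.0375 [276.7 219.3]
0.1 0.0375 [277.2 189.6]
```

View pics/a5.png

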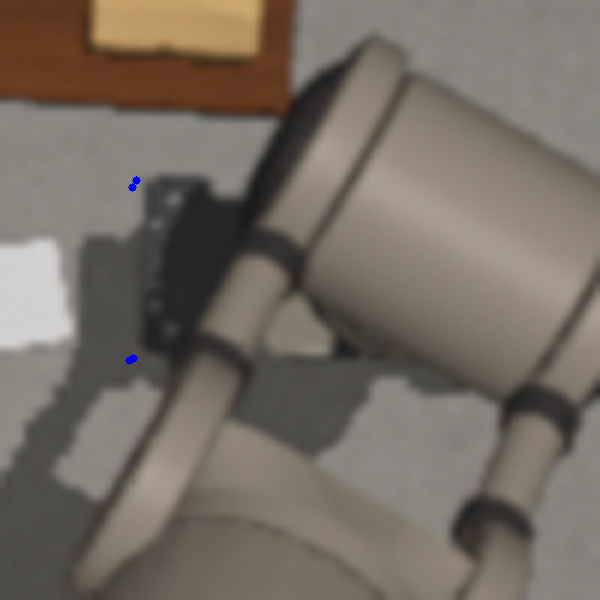

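In x and y the views agree with the reported TCP to about 3 mm. In z the real tip (about 0.139) is about 34 mm above the reported one (0.105). I'll treat this as a z offset and approach in stages, watching the wrist force.

Call:
jog_arm(
  steps="0 0 0 0 0 0;0 0 0 0 0 0;0 0 0 0 0 0;0.05 0.001 -0.001 0 0 0;0.09 0.001 -0.001 0 0 0;0.115 0.001 -0.001 0 0 0;0.115 0.001 -0.001 0 0 0",
  jaw=1,
)

```text
t: 4.38
tool_pos: [0.4304, -0.1498, -0.0103]
eef_rot: [0.5, 0.501, -0.5, 0.499]
wrist_force: [0.8, -0.0, 0.5]
opening: 0.066
```

```bash
python3 - <<'E'
from h import *
c,R,t=cam("scene"); o=env.get_obs();p=o["tool_pos"];print(p,o["opening"],o["wrist_force"])
x0,y0=165,165
f=cv2.cvtColor(c["frame"],cv2.COLOR_RGB2BGR)[y0:y0+75,x0:x0+75]; g=cv2.resize(f,(600,600),interpolation=cv2.INTER_NEAREST)
for h in(0,.034):
  for s in(-1,1):
    q=proj(c,R,t,p+[0,s*.046,h]); cv2.circle(g,tuple(int(v) for v in (q-[x0,y0]+.5)*8),4,(255,0,0),-1)
cv2.imwrite("pics/a6.png",g)
E
```

```text
[ 0.43137803 -0.15035206 -0.00911058] 0.06989788982150533 [ 0.78561669 -0.23308405 -0.24835244]
```

View pics/a6.png

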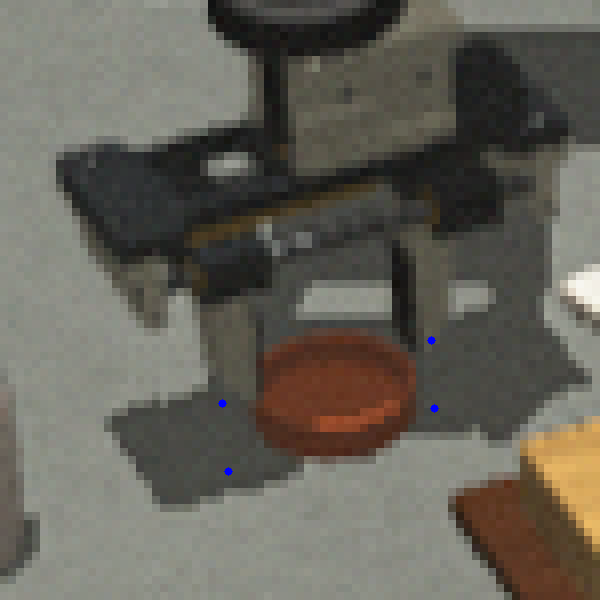

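Reported z is −0.010 with no contact force. The tips, at (235,393) and (428,342), match the markers raised by 34 mm, so the offset is confirmed. I'll finish opening and go down in small steps.

Call:
jog_arm(
  steps="0 0 0 0 0 0;0 0 0 0 0 0;0 0 0 0 0 0;0.006 0 0 0 0 0;0.012 0 0 0 0 0;0.017 0 0 0 0 0;0.017 0 0 0 0 0",
)

```text
t: 5.3
tool_pos: [0.4312, -0.1503, -0.0266]
eef_rot: [0.5, 0.5, -0.5, 0.5]
wrist_force: [0.4, 0.4, -0.8]
opening: 0.0916
```

Call:
jog_arm(
  steps="0.001 0 0 0 0 0;0.002 0 0 0 0 0;0.002 0 0 0 0 0",
)

```text
t: 5.68
tool_pos: [0.4316, -0.1505, -0.028]
eef_rot: [0.5, 0.5, -0.5, 0.5]
wrist_force: [-0.4, 0.2, 1.0]
opening: 0.0917
```

Call:
jog_arm(
  steps="0 0 0 0 0 0;0 0 0 0 0 0;0 0 0 0 0 0;0 0 0 0 0 0;0 0 0 0 0 0",
  jaw=0.5,
  force=15,
)

```text
t: 6.3
tool_pos: [0.4316, -0.1505, -0.028]
eef_rot: [0.5, 0.5, -0.5, 0.5]
wrist_force: [0.0, 0.8, 0.1]
opening: 0.0661
```

Call:
jog_arm(
  steps="0 0 0 0 0 0;0 0 0 0 0 0",
)

```text
t: 6.55
tool_pos: [0.4316, -0.1505, -0.0279]
eef_rot: [0.5, 0.5, -0.5, 0.5]
wrist_force: [-0.3, 0.8, 1.6]
opening: 0.066
```

Call:
jog_arm(
  steps="-0.01 0 0 0 0 0;-0.03 0 0 0 0 0;-0.06 0 0 0 0 0;-0.08 0.02 -0.025 0 0 0;-0.08 0.05 -0.063 0 0 0;-0.08 0.085 -0.107 0 0 0;-0.08 0.12 -0.152 0 0 0;-0.08 0.145 -0.183 0 0 0",
  jaw=0.4,
  force=25,
)

```text
t: 7.55
tool_pos: [0.5778, 0.0347, 0.0526]
eef_rot: [0.5, 0.5, -0.499, 0.501]
wrist_force: [-0.5, -0.6, -0.5]
opening: 0.0663
```

```bash
python3 - <<'E'
from h import *
rel((.588,.0475,-.01))
c,R,t=cam("scene"); o=env.get_obs();p=o["tool_pos"];print(o["opening"],o["wrist_force"])
x0,y0=200,120
f=cv2.cvtColor(c["frame"],cv2.COLOR_RGB2BGR)[y0:y0+120,x0:x0+150]; g=cv2.resize(f,(750,600),interpolation=cv2.INTER_NEAREST)
for h in(.034,):
  for s in(-1,1):
    q=proj(c,R,t,p+[0,s*.033,h]); cv2.circle(g,tuple(int(v) for v in (q-[x0,y0]+.5)*5),4,(255,0,0),-1)
cv2.imwrite("pics/a7.png",g)
E
```

```text
t 7.55 pos [0.5778 0.0347 0.0526] axes x,y,z: [[0.001, -0.0, -1.0], [1.0, 0.001, 0.001], [0.001, -1.0, 0.0]]
shift [ 0.0626  0.0102 -0.0128]
0.06626448995146281 [ 2.03087136  2.52084199 -0.11942855]
```

View pics/a7.png

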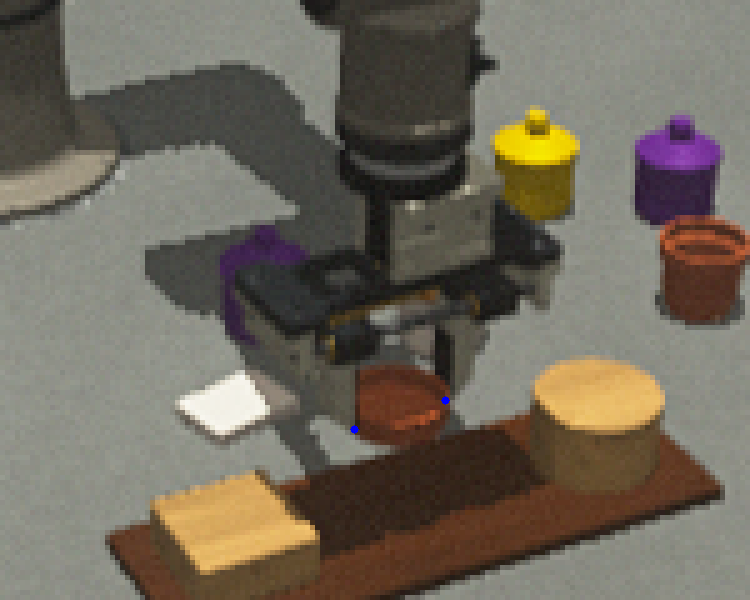

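The saucer is held level at (402,405), and the gripper is approaching the board's middle. Resting height should be reported z = −0.016, so I'm lowering.

Call:
jog_arm(
  steps="0 0.010 -0.0125 0 0 0;0.03 0.010 -0.0125 0 0 0;0.05 0.010 -0.0125 0 0 0;0.06 0.010 -0.0125 0 0 0;0.0645 0.010 -0.0125 0 0 0;0.0665 0.010 -0.0125 0 0 0;0.0665 0.010 -0.0125 0 0 0",
)

```text
t: 8.48
tool_pos: [0.587, 0.0449, -0.014]
eef_rot: [0.5, 0.5, -0.5, 0.5]
wrist_force: [-0.3, -0.9, 0.3]
opening: 0.066
```

Call:
jog_arm(
  steps="0.001 0 0 0 0 0;0.002 0 0 0 0 0;0.002 0 0 0 0 0",
)

```text
t: 8.85
tool_pos: [0.5868, 0.045, -0.016]
eef_rot: [0.5, 0.5, -0.5, 0.5]
wrist_force: [-0.8, 0.6, 3.8]
opening: 0.066
```

Contact was felt (3.8 N) exactly at the expected height. I'm releasing and lifting.

Call:
jog_arm(
  steps="0 0 0 0 0 0;0 0 0 0 0 0;0 0 0 0 0 0;-0.03 0 0 0 0 0;-0.07 0 0 0 0 0;-0.12 0 0 0 0 0",
  jaw=1,
)

```text
t: 9.6
tool_pos: [0.5858, 0.045, 0.1038]
eef_rot: [0.499, 0.501, -0.501, 0.499]
wrist_force: [0.1, 0.6, 0.7]
opening: 0.0919
```

```bash
python3 - <<'E'
from h import *
rel((.4602,.3602,.03))
E
```

```text
t 9.6 pos [0.5858 0.045  0.1038] axes x,y,z: [[-0.002, 0.0, -1.0], [1.0, -0.0, -0.002], [-0.0, -1.0, -0.0]]
shift [ 0.0741 -0.1254 -0.3151]
```

Call:
jog_arm(
  steps="0 -0.1255 -0.315 0 0 0;0 -0.1255 -0.315 0 0 0;0 -0.1255 -0.315 0 0 0;0 -0.1255 -0.315 0 0 0;0 -0.1255 -0.315 0 0 0;0 -0.1255 -0.315 0 0 0;0 -0.1255 -0.315 0 0 0;0.03 -0.1255 -0.315 0 0 0",
)

```text
t: 10.6
tool_pos: [0.463, 0.3605, 0.0751]
eef_rot: [0.502, 0.499, -0.498, 0.501]
wrist_force: [-0.6, -0.1, -0.2]
opening: 0.0918
```

```bash
python3 - <<'E'
from h import *
rel((.4602,.3602,-.003))
c,R,t=cam("scene"); o=env.get_obs();p=o["tool_pos"]
f=cv2.cvtColor(c["frame"],cv2.COLOR_RGB2BGR)
def crop(x0,y0,w,h,k,pts,):
    g=cv2.resize(f[y0:y0+h,x0:x0+w],(w*k,h*k),interpolation=cv2.INTER_NEAREST)
    for P in pts:
        q=proj(c,R,t,P); cv2.circle(g,tuple(int(v) for v in (q-[x0,y0]+.5)*k),4,(255,0,0),-1)
    return g
a=crop(285,90,100,100,4,[p+[0,s*.046,.034] for s in(-1,1)]+[[.4602,.3602,.058]])
b=crop(200,170,150,90,5,[[.588,.0475,.012],[.588,.0475,.03]])
h=np.zeros((450,1150,3),np.uint8);h[:400,:400]=a;h[:450,400:]=b
cv2.imwrite("pics/a8.png",cv2.resize(h,(800,313)))
E
```

```text
t 10.6 pos [0.463  0.3605 0.0751] axes x,y,z: [[0.005, 0.002, -1.0], [1.0, 0.0, 0.005], [0.0, -1.0, -0.002]]
shift [ 0.0781 -0.0031  0.0005]
```

View pics/a8.png

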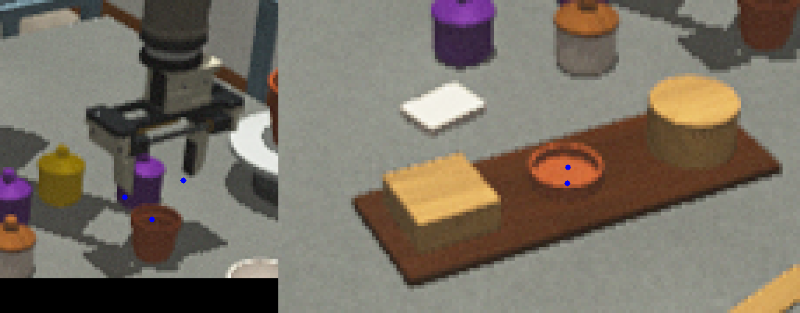

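The saucer sits on its spot (566,166). The pot rim (155,218) matches the measured point, and the jaws straddle it. I'm descending on the pot's collar and gripping.

Call:
jog_arm(
  steps="0.04 -0.003 0.0005 0 0 0;0.065 -0.003 0.0005 0 0 0;0.078 -0.003 0.0005 0 0 0;0.078 -0.003 0.0005 0 0 0",
)

```text
t: 11.15
tool_pos: [0.4582, 0.3587, -0.0049]
eef_rot: [-0.5, -0.5, 0.501, -0.5]
wrist_force: [0.6, -0.3, 0.2]
opening: 0.092
```

Call:
jog_arm(
  steps="0 0 0 0 0 0;0 0 0 0 0 0;0 0 0 0 0 0;0 0 0 0 0 0;0 0 0 0 0 0;0 0 0 0 0 0",
  jaw=0.4,
  force=20,
)

```text
t: 11.9
tool_pos: [0.4588, 0.3603, -0.0037]
eef_rot: [0.501, 0.5, -0.499, 0.5]
wrist_force: [0.7, 3.1, 5.3]
opening: 0.0648
```

Call:
jog_arm(
  steps="-0.01 0 0 0 0 0;-0.03 0 0 0 0 0;-0.06 0 0 0 0 0;-0.1 0 0 0 0 0;-0.11 0.015 0.035 0 0 0;-0.11 0.035 0.085 0 0 0;-0.11 0.055 0.135 0 0 0;-0.11 0.075 0.185 0 0 0",
)

```text
t: 12.9
tool_pos: [0.5328, 0.1725, 0.1054]
eef_rot: [-0.499, -0.5, 0.501, -0.5]
wrist_force: [-0.2, -0.3, -1.9]
opening: 0.0649
```

Call:
jog_arm(
  steps="0 0.02 0.05 0 0 0;0 0.035 0.09 0 0 0;0 0.047 0.115 0 0 0;0 0.052 0.13 0 0 0;0 0.052 0.13 0 0 0;0.02 0.052 0.13 0 0 0;0.04 0.052 0.13 0 0 0;0.04 0.052 0.13 0 0 0",
)

```text
t: 13.9
tool_pos: [0.5832, 0.0459, 0.0641]
eef_rot: [0.499, 0.502, -0.501, 0.499]
wrist_force: [-0.4, 0.3, -1.3]
opening: 0.0648
```

```bash
python3 - <<'E'
from h import *
rel((.586,.045,.0153))
c,R,t=cam("scene"); o=env.get_obs();print(o["opening"],o["wrist_force"])
f=cv2.cvtColor(c["frame"],cv2.COLOR_RGB2BGR)
x0,y0,w,h,k=220,140,110,100,6
g=cv2.resize(f[y0:y0+h,x0:x0+w],(w*k,h*k),interpolation=cv2.INTER_NEAREST)
cv2.imwrite("pics/a9.png",g)
E
```

```text
t 13.9 pos [0.5832 0.0459 0.0641] axes x,y,z: [[-0.004, 0.0, -1.0], [1.0, 0.002, -0.004], [0.002, -1.0, -0.0]]
shift [0.0488 0.003  0.001 ]
0.06460632583633338 [ 0.51911864  0.15031596 -1.96152016]
```

View pics/a9.png

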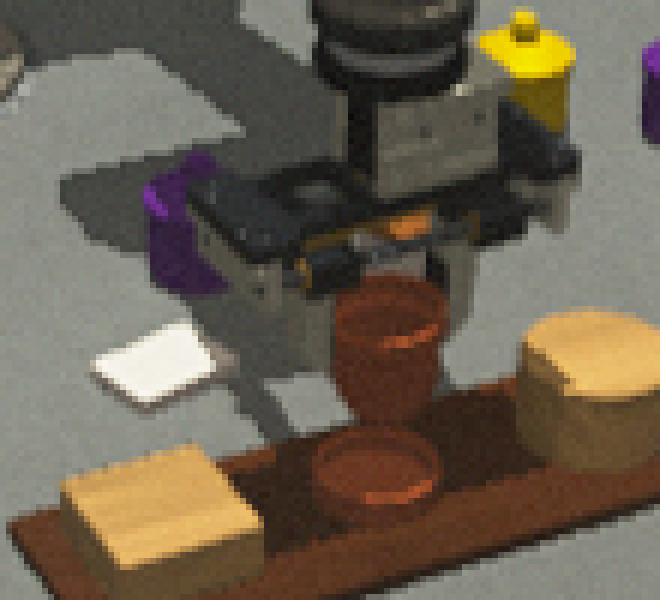

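The pot hangs at (391,345) above the saucer (377,465), and it looks a little to the right of it. Checking numerically.

```bash
python3 - <<'E'
from h import *
c,R,t=cam("scene"); 
hsv=cv2.cvtColor(c["frame"],cv2.COLOR_RGB2HSV); m=cv2.inRange(hsv,np.array((0,130,40)),np.array((8,255,255)))
for v in list(range(186,212,3))+list(range(212,228,2)):
    u=np.where(m[v,265:303])[0]+265
    if len(u): print(v,u.min(),u.max(),hsv[v,int(u.mean())])
print("saucer",ray(c,R,t,282.3,216.8,.03),"pot",[ray(c,R,t,284.7,190.8,z) for z in(.115,.126)])
for P in((.5868,.045,.03),(.5832,.0459,.126),(.5832,.0459,.068)): print(proj(c,R,t,P))
E
```

```text
186 283 289 [  8 173  84]
189 277 293 [ 10 182  98]
192 276 290 [  9 156  80]
195 277 293 [  9 144  78]
198 276 286 [  8 158  76]
201 279 290 [  9 176  74]
204 279 286 [  9 161  76]
207 278 294 [ 11 180  75]
210 291 291 [  6 130  53]
212 277 296 [  8 152  84]
214 275 291 [  8 157  86]
216 268 298 [ 11 168 108]
218 283 300 [  7 168 108]
220 272 290 [  8 175 105]
222 274 288 [  9 185 157]
224 274 290 [  8 159 101]
226 282 282 [  8 154  86]
saucer [0.5835 0.0483 0.03  ] pot [array([0.5683, 0.063 , 0.115 ]), array([0.5827, 0.0537, 0.126 ])]
[282.  217.6]
[282.6 191.5]
[282.  207.1]
```

Call:
jog_arm(
  steps="0.015 0.003 0.001 0 0 0;0.028 0.003 0.001 0 0 0;0.032 0.003 0.001 0 0 0;0.032 0.003 0.001 0 0 0",
)

```text
t: 14.5
tool_pos: [0.5878, 0.0435, 0.0329]
eef_rot: [-0.5, -0.5, 0.5, -0.5]
wrist_force: [0.2, 0.3, -1.0]
opening: 0.0646
```

```bash
python3 - <<'E'
from h import *
rel((.586,.045,.0153))
c,R,t=cam("scene")
f=cv2.cvtColor(c["frame"],cv2.COLOR_RGB2BGR)
x0,y0,w,h,k=255,180,55,50,12
g=cv2.resize(f[y0:y0+h,x0:x0+w],(w*k,h*k),interpolation=cv2.INTER_NEAREST)
g=cv2.convertScaleAbs(g,alpha=1.6)
cv2.imwrite("pics/a10.png",g)
E
```

```text
t 14.5 pos [0.5878 0.0435 0.0329] axes x,y,z: [[-0.001, -0.0, -1.0], [1.0, -0.0, -0.001], [-0.0, -1.0, 0.0]]
shift [ 0.0176 -0.0018 -0.0015]
```

View pics/a10.png

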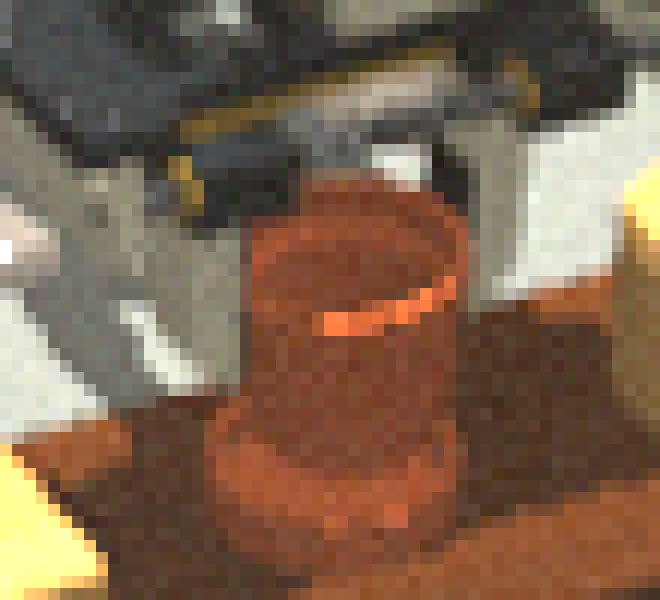

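The pot axis (about 352) is right of the saucer centre (335), which works out at about 5 mm too far in +y. I'll shift 5 mm in −y and lower to contact.

Call:
jog_arm(
  steps="0 0 0.005 0 0 0;0.004 0 0.005 0 0 0;0.008 0 0.005 0 0 0;0.012 0 0.005 0 0 0;0.015 0 0.005 0 0 0;0.0165 0 0.005 0 0 0;0.0165 0 0.005 0 0 0",
)

```text
t: 15.42
tool_pos: [0.588, 0.0386, 0.0169]
eef_rot: [0.5, 0.5, -0.5, 0.5]
wrist_force: [0.5, 0.3, -1.6]
opening: 0.0646
```

Call:
jog_arm(
  steps="0.001 0 0 0 0 0;0.002 0 0 0 0 0;0.002 0 0 0 0 0",
)

```text
t: 15.8
tool_pos: [0.5881, 0.0386, 0.015]
eef_rot: [0.5, 0.5, -0.5, 0.5]
wrist_force: [-0.6, 1.6, -0.2]
opening: 0.0645
```

Call:
jog_arm(
  steps="0.001 0 0 0 0 0;0.001 0 0 0 0 0",
)

```text
t: 16.05
tool_pos: [0.5881, 0.0385, 0.0139]
eef_rot: [-0.5, -0.5, 0.5, -0.5]
wrist_force: [-0.8, 1.1, -1.7]
opening: 0.0645
```

Call:
jog_arm(
  steps="0 0 0 0 0 0;0 0 0 0 0 0;0 0 0 0 0 0;0 0 0 0 0 0;-0.03 0 0 0 0 0;-0.06 0 0 0 0 0;-0.1 0 0 0 0 0;-0.14 0 0 0 0 0",
  jaw=1,
)

```text
t: 17.05
tool_pos: [0.5879, 0.0385, 0.1552]
eef_rot: [-0.5, -0.5, 0.5, -0.5]
wrist_force: [0.5, 0.1, 0.1]
opening: 0.0917
```

```bash
python3 - <<'E'
from h import *
rel((.4092,.1749,0))
E
```

```text
t 17.05 pos [0.5879 0.0385 0.1552] axes x,y,z: [[-0.0, -0.0, -1.0], [1.0, -0.0, -0.0], [-0.0, -1.0, 0.0]]
shift [ 0.1552 -0.1787 -0.1364]
```

Call:
jog_arm(
  steps="0 -0.1787 -0.1364 0 0 0;0 -0.1787 -0.1364 0 0 0;0 -0.1787 -0.1364 0 0 0;0 -0.1787 -0.1364 0 0 0;0 -0.1787 -0.1364 0 0 0;0.03 -0.1787 -0.1364 0 0 0;0.06 -0.1787 -0.1364 0 0 0;0.06 -0.1787 -0.1364 0 0 0",
)

```text
t: 18.05
tool_pos: [0.4088, 0.1741, 0.0926]
eef_rot: [-0.499, -0.5, 0.501, -0.499]
wrist_force: [0.7, -0.0, -0.5]
opening: 0.0916
```

```bash
cat > red.py <<'E'
from h import *
def reds(n,win):
    c,R,t=cam(n); hsv=cv2.cvtColor(c["frame"],cv2.COLOR_RGB2HSV); m=cv2.inRange(hsv,np.array((0,125,40)),np.array((13,255,255)))
    x0,y0,x1,y1=win; return c,R,t,hsv,m[y0:y1,x0:x1]
if __name__=="__main__":
    rel((.4092,.1749,-.015))
    c,R,t=cam("top"); P=proj(c,R,t,(.588,.0475,.03)); print(P)
    f=cv2.cvtColor(c["frame"],cv2.COLOR_RGB2BGR); x,y=map(int,P)
    a=cv2.resize(f[y-20:y+20,x-25:x+25],(400,320),interpolation=cv2.INTER_NEAREST)
    c,R,t=cam("scene"); f=cv2.cvtColor(c["frame"],cv2.COLOR_RGB2BGR)
    b=cv2.resize(f[185:235,250:312],(400,320),interpolation=cv2.INTER_NEAREST)
    o=env.get_obs()["tool_pos"]; d=f[100:200,240:340].copy(); d=cv2.resize(d,(600,600),interpolation=cv2.INTER_NEAREST)[:,:]
    d=cv2.resize(d,(280,280)) 
    h=np.zeros((600,800,3),np.uint8); h[:320,:400]=a; h[:320,400:]=b; h[320:,:280]=d; cv2.imwrite("pics/a11.png",h)
E
python3 red.py
```

```text
t 18.05 pos [0.4088 0.1741 0.0926] axes x,y,z: [[-0.004, -0.001, -1.0], [1.0, -0.001, -0.004], [-0.001, -1.0, 0.001]]
shift [ 0.1076  0.0008 -0.001 ]
[239.5 152.3]
```

View pics/a11.png

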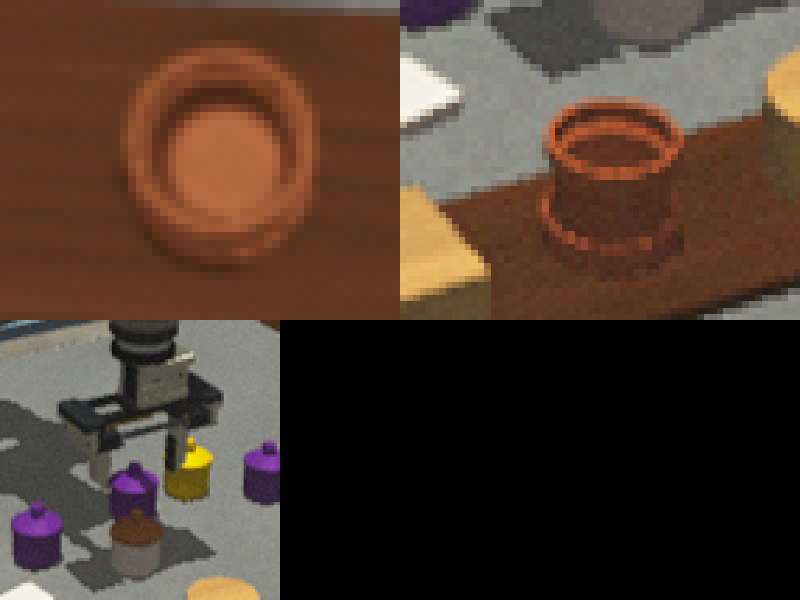

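The pot stands upright in the saucer, concentric with it (top crop, ring centre about (220,145)). The jaws straddle the jar (bottom left, lid at (135,530)). I'm descending to the jar.

Call:
jog_arm(
  steps="0.04 0.001 -0.001 0 0 0;0.075 0.001 -0.001 0 0 0;0.095 0.001 -0.001 0 0 0;0.103 0.001 -0.001 0 0 0;0.108 0.001 -0.001 0 0 0;0.108 0.001 -0.001 0 0 0",
)

```text
t: 18.9
tool_pos: [0.4111, 0.176, -0.0134]
eef_rot: [0.5, 0.5, -0.5, 0.5]
wrist_force: [0.7, 0.8, -0.6]
opening: 0.0919
```

Call:
jog_arm(
  steps="0 0 0 0 0 0;0 0 0 0 0 0;0 0 0 0 0 0;0 0 0 0 0 0;0 0 0 0 0 0;0 0 0 0 0 0",
  jaw=0.4,
  force=25,
)

```text
t: 19.65
tool_pos: [0.4106, 0.1761, -0.0138]
eef_rot: [0.5, 0.5, -0.5, 0.5]
wrist_force: [0.4, 1.2, 4.6]
opening: 0.0647
```

The opening stopped at 64.7 mm, so the pads are on the lid edge (66 mm). The grip is firm and the jar hangs below it, so that is acceptable. I'm lifting and carrying it to the round plinth.

Call:
jog_arm(
  steps="-0.008 0 0 0 0 0;-0.025 0 0 0 0 0;-0.05 0 0 0 0 0;-0.08 0 0 0 0 0;-0.105 0.02 0 0 0 0;-0.105 0.05 0 0 0 0;-0.105 0.085 0 0 0 0;-0.105 0.12 0 0 0 0",
)

```text
t: 20.65
tool_pos: [0.5309, 0.1756, 0.0909]
eef_rot: [-0.5, -0.5, 0.5, -0.5]
wrist_force: [-0.6, -0.0, -2.4]
opening: 0.0645
```

Call:
jog_arm(
  steps="0 0.03 0 0 0 0;0 0.05 0 0 0 0;0 0.061 0 0 0 0;0 0.065 0 0 0 0;0.01 0.065 0 0 0 0;0.022 0.065 0 0 0 0;0.022 0.065 0 0 0 0",
)

```text
t: 21.52
tool_pos: [0.5938, 0.1758, 0.0673]
eef_rot: [-0.499, -0.501, 0.501, -0.499]
wrist_force: [0.3, 0.6, -2.3]
opening: 0.0643
```

```bash
python3 - <<'E'
from h import *
rel((.5955,.176,.0482))
c,R,t=cam("scene"); o=env.get_obs(); p=o["tool_pos"]; print(o["opening"],o["wrist_force"])
f=cv2.cvtColor(c["frame"],cv2.COLOR_RGB2BGR)
x0,y0,w,h,k=270,125,95,90,6
g=cv2.resize(f[y0:y0+h,x0:x0+w],(w*k,h*k),interpolation=cv2.INTER_NEAREST)
z=p[2]+.0138
for P,col in (([.5942,.1775,.062],(255,0,0)),([p[0]-.0014,p[1]-.001,z],(0,255,0)),([p[0]-.0014,p[1]-.001,z+.08],(0,255,0))):
    q=proj(c,R,t,P); cv2.circle(g,tuple(int(v) for v in (q-[x0,y0]+.5)*k),4,col,-1)
cv2.imwrite("pics/a12.png",g)
E
```

```text
t 21.525 pos [0.5938 0.1758 0.0673] axes x,y,z: [[-0.003, -0.001, -1.0], [1.0, 0.0, -0.003], [0.0, -1.0, 0.001]]
shift [ 0.0191  0.0017 -0.0002]
0.06482568274369184 [ 0.66288217 -0.16824834 -2.68796442]
```

View pics/a12.png

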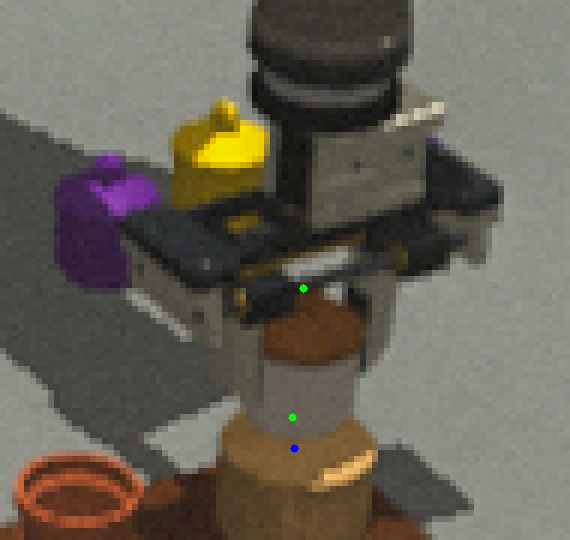

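The jar is held at (312,380) and leans slightly. Its base (302,420) sits about 1.5 px, or 5 mm, to the +y side of the plinth marker. I'm correcting y by −5 mm and lowering to contact.

Call:
jog_arm(
  steps="0.004 0.001 0.005 0 0 0;0.009 0.001 0.005 0 0 0;0.013 0.001 0.005 0 0 0;0.0155 0.001 0.005 0 0 0;0.017 0.001 0.005 0 0 0;0.017 0.001 0.005 0 0 0",
)

```text
t: 22.32
tool_pos: [0.5964, 0.171, 0.0519]
eef_rot: [-0.5, -0.5, 0.5, -0.5]
wrist_force: [0.2, 1.1, -3.1]
opening: 0.0645
```

Call:
jog_arm(
  steps="0.001 0 0 0 0 0;0.001 0 0 0 0 0",
)

```text
t: 22.58
tool_pos: [0.5964, 0.1709, 0.051]
eef_rot: [0.5, 0.5, -0.5, 0.5]
wrist_force: [0.1, 0.4, -2.3]
opening: 0.0644
```

Call:
jog_arm(
  steps="0.001 0 0 0 0 0;0.001 0 0 0 0 0",
)

```text
t: 22.82
tool_pos: [0.5964, 0.1709, 0.0499]
eef_rot: [-0.5, -0.5, 0.5, -0.5]
wrist_force: [0.3, -0.1, -1.9]
opening: 0.0643
```

Call:
jog_arm(
  steps="0.001 0 0 0 0 0;0.002 0 0 0 0 0;0.002 0 0 0 0 0",
)

```text
t: 23.2
tool_pos: [0.5965, 0.171, 0.0483]
eef_rot: [0.5, 0.5, -0.5, 0.5]
wrist_force: [-2.0, 0.3, 0.7]
opening: 0.0646
```

Call:
jog_arm(
  steps="0.001 0 0 0 0 0;0.001 0 0 0 0 0",
)

```text
t: 23.45
tool_pos: [0.5966, 0.1709, 0.0482]
eef_rot: [0.5, 0.5, -0.5, 0.5]
wrist_force: [-3.5, -0.9, 7.6]
opening: 0.0645
```

Call:
jog_arm(
  steps="-0.0005 0 0 0 0 0;-0.0005 0 0 0 0 0;-0.0005 0 0 0 0 0;-0.0005 0 0 0 0 0;-0.03 0 0 0 0 0;-0.06 0 0 0 0 0;-0.1 0 0 0 0 0;-0.13 0 0 0 0 0",
  jaw=1,
)

```text
t: 24.45
tool_pos: [0.5967, 0.171, 0.1788]
eef_rot: [0.5, 0.5, -0.5, 0.5]
wrist_force: [0.8, -0.1, 0.4]
opening: 0.092
```

```bash
python3 - <<'E'
from h import *
rel((.4464,-.316,.15))
E
```

```text
t 24.45 pos [0.5967 0.171  0.1788] axes x,y,z: [[0.002, 0.0, -1.0], [1.0, -0.0, 0.002], [-0.0, -1.0, -0.0]]
shift [ 0.0284 -0.1504  0.487 ]
```

Call:
jog_arm(
  steps="0.01 -0.15 0.487 0 0 0;0.01 -0.15 0.487 0 0 0;0.01 -0.15 0.487 0 0 0;0.01 -0.15 0.487 0 0 0;0.01 -0.15 0.487 0 0 0;0.01 -0.15 0.487 0 0 0;0.01 -0.15 0.487 0 0 0;0.01 -0.15 0.487 0 0 0",
)

```text
t: 25.45
tool_pos: [0.4485, -0.3087, 0.1673]
eef_rot: [0.5, 0.5, -0.5, 0.5]
wrist_force: [0.8, 0.3, 0.2]
opening: 0.0924
```

Call:
jog_arm(
  steps="0 -0.02 0.1 0 0 0;0 -0.02 0.1 0 0 0;0 -0.02 0.1 0 0 0",
)

```text
t: 25.82
tool_pos: [0.4281, -0.4095, 0.1666]
eef_rot: [-0.501, -0.499, 0.501, -0.499]
wrist_force: [-0.2, 1.1, -0.5]
opening: 0.0918
```

```bash
python3 - <<'E'
from h import *
rel((.4464,-.316,.048))
c,R,t=cam("top"); hsv=cv2.cvtColor(c["frame"],cv2.COLOR_RGB2HSV)
m=cv2.inRange(hsv,np.array((8,110,60)),np.array((16,255,200)));
P=proj(c,R,t,(.5942,.1775,.115)); x,y=map(int,P); w=np.zeros_like(m); w[y-18:y+18,x-18:x+18]=m[y-18:y+18,x-18:x+18]
w=cv2.morphologyEx(w,cv2.MORPH_OPEN,np.ones((3,3)))
cs=max(cv2.findContours(w,0,1)[0],key=cv2.contourArea); (a,b),r=cv2.minEnclosingCircle(cs); print(P,a,b,r,"jar lid",ray(c,R,t,a,b,.115))
E
```

```text
t 25.825 pos [ 0.4281 -0.4095  0.1666] axes x,y,z: [[-0.0, -0.0, -1.0], [1.0, -0.004, -0.0], [-0.004, -1.0, 0.0]]
shift [ 0.1186  0.018  -0.0936]
[191.1 144.3] 192.41494750976562 138.77577209472656 17.417232513427734 jar lid [0.6096 0.1743 0.115 ]
```

I overshot by one step, harmlessly, at a safe height. Going back over the vase and lowering part-way.

Call:
jog_arm(
  steps="0 0.018 -0.0935 0 0 0;0 0.018 -0.0935 0 0 0;0 0.018 -0.0935 0 0 0;0.03 0.018 -0.0935 0 0 0;0.03 0.018 -0.0935 0 0 0",
)

```text
t: 26.5
tool_pos: [0.4463, -0.3121, 0.1357]
eef_rot: [0.5, 0.502, -0.5, 0.499]
wrist_force: [0.6, 0.4, 0.7]
opening: 0.0921
```

```bash
python3 - <<'E'
from h import *
rel((.4464,-.316,.048))
c,R,t=cam("top"); hsv=cv2.cvtColor(c["frame"],cv2.COLOR_RGB2HSV)
P=proj(c,R,t,(.5942,.1775,.115)); x,y=map(int,P); print(P)
for v in range(y-18,y+19,2): print(v," ".join(f"{h}/{s//10}/{b//10}" for h,s,b in hsv[v,x-20:x+21:3]))
E
```

```text
t 26.5 pos [ 0.4463 -0.3121  0.1357] axes x,y,z: [[-0.003, 0.003, -1.0], [1.0, 0.001, -0.003], [0.001, -1.0, -0.003]]
shift [0.0877 0.0004 0.0041]
[191.1 144.3]
126 21/1/13 20/1/13 20/1/13 23/1/13 21/1/13 20/1/13 20/1/13 20/1/13 20/1/13 20/1/13 19/1/13 20/1/13 20/1/13 20/1/13
128 23/1/13 21/1/13 13/3/13 11/6/11 12/5/10 13/4/11 14/2/11 16/2/12 16/2/13 19/2/13 20/1/13 19/1/13 21/1/13 19/1/13
130 20/1/13 18/1/13 12/5/10 11/17/9 11/17/9 11/17/9 11/16/9 11/15/9 11/15/9 11/14/9 10/12/9 10/10/10 10/9/10 10/8/11
132 20/1/13 20/1/13 12/6/10 11/17/9 11/16/9 11/17/9 12/17/10 13/17/12 13/17/11 12/17/10 11/17/10 12/17/10 11/16/10 12/17/10
134 20/1/13 20/1/13 11/8/10 11/17/9 11/17/9 12/16/10 14/16/14 14/16/14 15/16/14 14/16/14 13/17/12 11/17/9 11/17/9 11/17/9
136 20/1/13 19/1/13 11/8/10 11/17/10 12/17/10 14/16/13 14/16/14 14/16/14 14/16/14 14/16/14 14/16/14 12/17/10 11/16/9 11/17/9
138 20/1/13 20/1/13 10/10/10 11/17/10 15/14/15 14/16/14 14/16/15 14/16/14 14/16/15 14/16/14 14/16/15 14/16/13 11/17/10 11/17/10
140 23/1/13 19/1/13 11/11/10 14/15/11 16/13/17 14/17/14 14/16/15 15/16/16 14/17/14 14/16/15
[... 708 characters left out ...]
 17/12/18 14/16/13 14/16/14 14/16/14 15/16/14 14/16/14 14/16/13 13/7/10 18/12/18 12/16/9
154 21/1/14 20/1/13 11/18/9 16/13/14 18/11/19 17/13/13 14/16/13 14/17/13 14/16/14 14/16/14 12/9/9 17/11/15 17/13/12 12/17/9
156 21/1/13 18/2/13 12/18/9 13/16/9 18/11/19 18/12/17 16/12/11 14/11/10 13/11/10 13/6/9 15/9/11 18/11/19 16/13/8 11/17/9
158 18/1/13 16/2/12 12/17/10 11/17/9 17/13/15 18/11/20 18/12/18 17/12/12 16/11/11 17/12/12 18/12/18 18/13/14 14/14/8 10/16/9
160 21/1/13 15/2/12 11/17/9 11/17/9 12/17/8 17/12/16 18/11/19 18/12/18 18/11/18 18/12/19 17/12/15 16/13/7 11/16/9 12/17/9
162 20/1/13 16/2/12 11/17/9 11/16/9 11/17/9 13/17/7 17/13/12 17/12/15 17/12/15 17/13/12 17/13/7 12/15/8 12/16/9 12/17/9
```

Row scan of the top view: the jar lid spans about columns 181.5–205 and rows 131.5–155.5, so its centre is about (193.3,143.6). The plinth axis predicts (191.1,144.3), which puts the jar about 6 mm off, inside 14 mm. Descending on the vase neck now.

Call:
jog_arm(
  steps="0.03 0.0005 0.0045 0 0 0;0.06 0.0005 0.0045 0 0 0;0.078 0.0005 0.0045 0 0 0;0.0875 0.0005 0.0045 0 0 0;0.0875 0.0005 0.0045 0 0 0",
)

```text
t: 27.18
tool_pos: [0.448, -0.3181, 0.0501]
eef_rot: [0.5, 0.5, -0.5, 0.5]
wrist_force: [0.3, 0.2, 0.4]
opening: 0.0916
```

Call:
jog_arm(
  steps="0 0 0 0 0 0;0 0 0 0 0 0;0 0 0 0 0 0;0 0 0 0 0 0;0 0 0 0 0 0;0 0 0 0 0 0;0 0 0 0 0 0;0 0 0 0 0 0",
  jaw=0.1,
  force=20,
)

```text
t: 28.18
tool_pos: [0.448, -0.3178, 0.0502]
eef_rot: [0.5, 0.5, -0.5, 0.5]
wrist_force: [-0.1, 1.7, 4.9]
opening: 0.0395
```

Call:
jog_arm(
  steps="0 0 0 0 0 0;0 0 0 0 0 0;0 0 0 0 0 0",
)

```text
t: 28.55
tool_pos: [0.448, -0.3178, 0.0502]
eef_rot: [0.5, 0.5, -0.5, 0.5]
wrist_force: [0.3, 1.8, 5.8]
opening: 0.0392
```

The jaws stopped at 39 mm on the shoulder, so the grip is too low. I'll reopen, go up 14 mm and close on the neck.

Call:
jog_arm(
  steps="0 0 0 0 0 0;0 0 0 0 0 0;-0.007 0 0 0 0 0;-0.014 0 0 0 0 0;-0.014 0 0 0 0 0",
  jaw=0.65,
)

```text
t: 29.18
tool_pos: [0.4482, -0.3183, 0.0646]
eef_rot: [0.5, 0.499, -0.5, 0.501]
wrist_force: [0.1, 0.4, -0.5]
opening: 0.06
```

Call:
jog_arm(
  steps="0 0 0 0 0 0;0 0 0 0 0 0;0 0 0 0 0 0;0 0 0 0 0 0;0 0 0 0 0 0;0 0 0 0 0 0",
  jaw=0.1,
  force=20,
)

```text
t: 29.92
tool_pos: [0.4477, -0.3177, 0.0636]
eef_rot: [0.5, 0.5, -0.5, 0.5]
wrist_force: [0.6, -1.0, -0.0]
opening: 0.0246
```

Call:
jog_arm(
  steps="0 0 0 0 0 0;0 0 0 0 0 0;-0.002 0 0 0 0 0;-0.004 0 0 0 0 0;-0.007 0 0 0 0 0;-0.01 0 0 0 0 0;-0.01 0 0 0 0 0",
  force=30,
)

```text
t: 30.8
tool_pos: [0.4479, -0.318, 0.0741]
eef_rot: [0.5, 0.5, -0.5, 0.5]
wrist_force: [-0.7, -0.2, -2.6]
opening: 0.0243
```

```bash
python3 - <<'E'
from h import *
from m import load
rel((.5836,-.0826,.13))
b=load("scene")[0]["frame"]
c,R,t=cam("scene")
def foot(f):
    hsv=cv2.cvtColor(f,cv2.COLOR_RGB2HSV)
    m=((hsv[...,2]>60)&(hsv[...,0]<25)&(hsv[...,1]>15)&(hsv[...,1]<75)).astype(np.uint8)[195:245,140:178]; 
    r=[(v+195,*(np.where(m[v])[0][[0,-1]]+140)) for v in range(0,50,3) if m[v].any()]; return r
print(foot(b)); print(foot(c["frame"])); print(env.get_obs()["wrist_force"],env.get_obs()["opening"])
E
```

```text
t 30.8 pos [ 0.4479 -0.318   0.0741] axes x,y,z: [[0.001, -0.001, -1.0], [1.0, -0.0, 0.001], [-0.0, -1.0, 0.001]]
shift [-0.056   0.1357 -0.2353]
[(195, np.int64(145), np.int64(145)), (201, np.int64(151), np.int64(152)), (204, np.int64(152), np.int64(158)), (207, np.int64(153), np.int64(159)), (210, np.int64(150), np.int64(164)), (213, np.int64(149), np.int64(167)), (216, np.int64(148), np.int64(166)), (219, np.int64(149), np.int64(166)), (222, np.int64(148), np.int64(166)), (225, np.int64(150), np.int64(167)), (228, np.int64(150), np.int64(166)), (231, np.int64(144), np.int64(169)), (234, np.int64(151), np.int64(167)), (237, np.int64(154), np.int64(163))]
[(195, np.int64(143), np.int64(163)), (198, np.int64(146), np.int64(177)), (201, np.int64(151), np.int64(177)), (204, np.int64(146), np.int64(175)), (207, np.int64(150), np.int64(162)), (210, np.int64(148), np.int64(167)), (213, np.int64(148), np.int64(165)), (216, np.int64(147), np.int64(166)), (219, np.int64(148), np.int64(166)), (222, np.int64(148), np.int64(172)), (225, np.int64(148), np.int64(170)), (228, np.int64(150), np.int64(172)), (231, np.int64(149), np.int64(169)), (234, np.int64(142), np.int64(167)), (240, np.int64(142), np.int64(159)), (243, np.int64(144), np.int64(173))]
[ 0.1905538  -0.72239183 -1.20370013] 0.024030606141985406
```

The vase is lifted (about 2.6 N on the wrist). Carrying it gently to the square plinth.

Call:
jog_arm(
  steps="-0.015 0 0 0 0 0;-0.035 0 0 0 0 0;-0.055 0.006 -0.01 0 0 0;-0.065 0.02 -0.034 0 0 0;-0.065 0.04 -0.069 0 0 0;-0.065 0.06 -0.104 0 0 0;-0.065 0.08 -0.139 0 0 0;-0.065 0.1 -0.173 0 0 0",
)

```text
t: 31.85
tool_pos: [0.5485, -0.1437, 0.1399]
eef_rot: [0.5, 0.5, -0.5, 0.5]
wrist_force: [1.0, 0.0, -0.9]
opening: 0.024
```

Call:
jog_arm(
  steps="0 0.016 -0.028 0 0 0;0 0.027 -0.048 0 0 0;0 0.033 -0.057 0 0 0;0 0.0355 -0.0615 0 0 0;0 0.0355 -0.0615 0 0 0;0.007 0.0355 -0.0615 0 0 0;0.013 0.0355 -0.0615 0 0 0;0.013 0.0355 -0.0615 0 0 0",
)

```text
t: 32.85
tool_pos: [0.5826, -0.0835, 0.1248]
eef_rot: [-0.5, -0.5, 0.5, -0.499]
wrist_force: [0.0, 0.0, -1.6]
opening: 0.0239
```

```bash
python3 - <<'E'
from h import *
rel((.5836,-.0826,.111))
o=env.get_obs(); p=o["tool_pos"]; print(o["wrist_force"],o["opening"])
c,R,t=cam("scene"); f=cv2.cvtColor(c["frame"],cv2.COLOR_RGB2BGR)
x0,y0,w,h,k=210,150,80,90,6
g=cv2.resize(f[y0:y0+h,x0:x0+w],(w*k,h*k),interpolation=cv2.INTER_NEAREST)
z=p[2]-.064
for P,col in (([.5836,-.0826,.047],(255,0,0)),([p[0],p[1],z],(0,255,0)),([p[0],p[1],z+.06],(0,255,0))):
    q=proj(c,R,t,P); cv2.circle(g,tuple(int(v) for v in (q-[x0,y0]+.5)*k),4,col,-1)
cv2.imwrite("pics/a13.png",g)
hsv=cv2.cvtColor(c["frame"],cv2.COLOR_RGB2HSV)
for v in range(196,236,3): print(v," ".join(f"{a}/{s//10}/{b//10}" for a,s,b in hsv[v,230:262:2]))
print([proj(c,R,t,[p[0],p[1],z+q]) for q in(0,.05,.1)])
E
```

```text
t 32.85 pos [ 0.5826 -0.0835  0.1248] axes x,y,z: [[-0.002, 0.0, -1.0], [1.0, -0.0, -0.002], [-0.0, -1.0, -0.0]]
shift [ 0.0138  0.001  -0.0009]
[ 0.03376863  0.00257289 -1.64038293] 0.023948663484707755
196 36/1/7 53/1/7 60/1/7 48/1/7 20/3/12 18/3/12 18/4/12 13/3/12 16/4/12 17/4/13 18/4/13 15/4/13 19/3/12 47/2/7 48/1/6 39/2/7
199 30/2/7 42/1/7 39/3/7 19/3/8 14/4/11 16/4/12 20/4/13 14/4/13 14/4/13 17/4/13 17/3/13 18/4/12 14/3/11 19/4/14 19/3/13 36/1/6
202 38/2/7 48/1/7 30/1/7 16/3/9 20/3/9 16/4/10 19/3/10 23/4/11 17/3/11 20/4/11 17/4/11 17/3/10 21/4/10 19/4/10 20/3/9 23/1/6
205 48/1/7 50/2/7 30/1/7 25/3/8 18/3/10 18/4/10 18/3/9 19/4/10 24/4/10 16/4/10 15/3/11 14/4/10 25/3/9 23/3/6 40/1/10 60/1/7
208 30/2/7 35/2/7 21/2/7 20/3/10 13/4/9 20/3/9 24/3/10 16/4/10 15/3/10 17/5/10 15/3/11 18/3/10 19/2/9 30/1/14 36/1/14 27/3/7
211 30/1/7 30/1/7 45/1/7 25/2/12 19/5/9 18/4/9 18/3/10 19/4/9 21/4/10 13/4/10 15/4/11 26/3/10 18/4/10 44/1/14 33/1/14 23/1/10
214 30/1/6 36/1/7 30/1/7 25/2/7 14/4/9 23/4/9 28/3/9 13/4/10 17/4/10 19/4/9 12/3/10 13/3/10 18/3/10 43/1/14 39/1/14 45/2/15
217 45/2/13 38/2/7 3
[... 303 characters left out ...]
4/9 19/5/9 17/7/10 17/9/10 16/14/10 18/13/10 18/14/10 17/13/11 16/12/8
226 19/14/7 21/11/8 17/14/16 20/13/10 15/13/10 17/14/11 17/12/10 15/14/11 19/14/10 16/12/11 18/14/10 18/14/20 18/13/19 18/14/20 18/14/23 19/14/23
229 15/12/7 16/11/8 19/13/7 17/11/8 18/12/11 18/13/11 17/13/11 15/14/11 18/14/19 18/14/20 19/14/23 19/14/23 18/14/22 18/14/20 17/14/15 17/12/9
232 12/15/7 12/14/8 16/12/8 18/10/7 17/14/14 19/14/23 19/14/23 18/14/23 18/14/20 17/14/16 17/13/10 19/13/8 15/13/9 18/13/9 16/13/9 18/13/9
235 14/10/4 9/15/7 11/13/8 14/11/7 17/13/8 17/13/8 17/12/9 16/13/9 17/11/9 17/12/9 17/12/9 18/13/9 17/12/10 17/13/9 17/12/9 15/12/9
[array([245.2, 220.6]), array([245.1, 207. ]), array([244.9, 192.9])]
```

Pixel rows: the belly spans columns 236–255 (centre 245.5; predicted 245.1) and the foot is centred at about 245.5. The vase hangs upright over the plinth's middle, so I'm lowering it.

Call:
jog_arm(
  steps="0.004 0.001 -0.001 0 0 0;0.007 0.001 -0.001 0 0 0;0.0095 0.001 -0.001 0 0 0;0.011 0.001 -0.001 0 0 0;0.0125 0.001 -0.001 0 0 0;0.0125 0.001 -0.001 0 0 0",
)

```text
t: 33.65
tool_pos: [0.5842, -0.0823, 0.1131]
eef_rot: [0.5, 0.5, -0.5, 0.5]
wrist_force: [0.2, 0.6, -1.0]
opening: 0.0241
```

Call:
jog_arm(
  steps="0.001 0 0 0 0 0;0.0015 0 0 0 0 0;0.0015 0 0 0 0 0",
)

```text
t: 34.02
tool_pos: [0.5843, -0.0823, 0.1117]
eef_rot: [-0.5, -0.5, 0.5, -0.5]
wrist_force: [-0.7, 0.2, -2.4]
opening: 0.0242
```

Call:
jog_arm(
  steps="0.001 0 0 0 0 0;0.001 0 0 0 0 0",
)

```text
t: 34.28
tool_pos: [0.5843, -0.0823, 0.1107]
eef_rot: [0.5, 0.5, -0.5, 0.5]
wrist_force: [-0.5, 0.3, -1.1]
opening: 0.0239
```

Call:
jog_arm(
  steps="0.001 0 0 0 0 0;0.001 0 0 0 0 0",
)

```text
t: 34.52
tool_pos: [0.5848, -0.0823, 0.1105]
eef_rot: [0.5, 0.5, -0.5, 0.501]
wrist_force: [-1.0, 0.5, 4.6]
opening: 0.0242
```

Contact. Releasing, rising clear and backing away for the final look.

Call:
jog_arm(
  steps="0 0 0 0 0 0;0 0 0 0 0 0;0 0 0 0 0 0;0 0 0 0 0 0;-0.02 0 0 0 0 0;-0.05 0 0 0 0 0;-0.09 0 0 0 0 0;-0.13 0 0 0 0 0",
  jaw=0.8,
)

```text
t: 35.52
tool_pos: [0.584, -0.0823, 0.2408]
eef_rot: [-0.5, -0.5, 0.5, -0.5]
wrist_force: [1.3, 0.1, -0.9]
opening: 0.0734
```

Call:
jog_arm(
  steps="0 -0.16 0.2 0 0 0;0 -0.16 0.2 0 0 0;0 -0.16 0.2 0 0 0;0 -0.16 0.2 0 0 0;0 -0.16 0.2 0 0 0;0 -0.16 0.2 0 0 0",
)

```text
t: 36.28
tool_pos: [0.4243, -0.2824, 0.2398]
eef_rot: [0.501, 0.5, -0.5, 0.5]
wrist_force: [-0.7, 1.2, 0.2]
opening: 0.0735
```

```bash
python3 - <<'E'
from h import *
print(env.get_obs()["tool_pos"],env.get_obs()["t"])
out=np.zeros((600,800,3),np.uint8)
c,R,t=cam("top"); f=cv2.cvtColor(c["frame"],cv2.COLOR_RGB2BGR); x0,y0,w,h=170,125,145,54
a=cv2.resize(f[y0:y0+h,x0:x0+w],(800,298),interpolation=cv2.INTER_CUBIC); k=800/w
for P in((.5942,.1775,.142),(.588,.0475,.07),(.5836,-.0826,.167)): q=(proj(c,R,t,P)-[x0,y0]+.5)*k; print("expect",q.round(1)); cv2.circle(a,tuple(int(v) for v in q),3,(255,0,0),-1)
out[:298]=a
np.savez("topF.npz",**c)
c,R,t=cam("scene"); f=cv2.cvtColor(c["frame"],cv2.COLOR_RGB2BGR); x0,y0,w,h=215,155,150,56+20
b=cv2.resize(f[y0:y0+h,x0:x0+w],(592,300),interpolation=cv2.INTER_CUBIC); out[300:,:592]=b
cv2.imwrite("pics/final.png",out)
E
```

```text
[ 0.42426446 -0.2823983   0.23975599] 36.275
expect [112.   99.9]
expect [384.  141.8]
expect [650.5 124.1]
```

View pics/final.png

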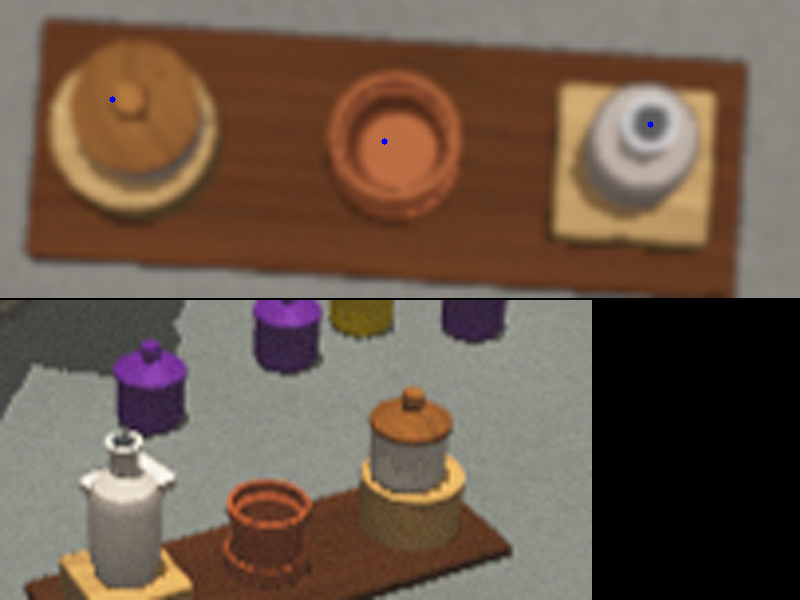

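Final view: the vase neck (650,124) sits on its marker. Jar lid centre (137,107) against (119,109) expected gives about 8 mm off in −y, inside 14 mm. Pot and saucer rings are concentric near (395,140), about 5 mm off the board's midpoint against 15 mm allowed. All are upright and the gripper is clear, so I'm handing in after a quick bystander check.

```bash
python3 - <<'E'
from h import *
a=np.load("top0.npz")["frame"].astype(int); b=np.load("topF.npz")["frame"].astype(int)
for n,(x,y) in {"bowl":(117,134),"mug":(396,137),"tile":(254,210)}.items():
    print(n,"mean abs diff",np.abs(a-b)[y-16:y+16,x-16:x+16].mean().round(2))
print(env.job_done())
E
```

```text
bowl mean abs diff 2.23
mug mean abs diff 1.67
tile mean abs diff 2.27
the job is handed in; nothing more can be done
None
```

The display is set out and the job was handed in at about 36 s of the 104 s allowed. No verdict is reported. All four pieces are upright in the last images, with the gripper clear of everything.

| Piece | Last measured position error | Allowed |
|---|---|---|
| Saucer on the board | about 5 mm, taken from the pot standing in it | 15 mm |
| Flower pot in the saucer | looks concentric, not measured on its own | 12 mm |
| Vase on the square plinth | on its mark | 14 mm |
| Jar on the round plinth | about 8 mm towards −y | 14 mm |

The bowl, mug and tile look unchanged between the first and last top pictures.

These checks failed or disagreed along the way:
- **Height offset:** the real fingertips stood about 34 mm above the reported TCP height. My first saucer grasp therefore closed above it; I allowed for the offset from then on.
- **Jar position:** the scene camera suggested the jar sat about 5 mm too far towards +y, so I shifted it. The top camera later showed that over-corrected it. I left it because it was within tolerance, but it is the tightest of the four.
- **Vase grasp:** the first grip landed on the shoulder, so I redid it on the neck.
- **Jar grip:** the jar was carried by the edge of its lid, not its body.

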